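# Fit the charged battery into the hand blender

## Task

The battery pack has finished charging. Squeeze its two side buttons to free it from the upright charger, and slide it into the battery bay of the blender handle that leans in its sprung stand; press it fully home, to a firm stop, so that both catches spring out and hold it there when you let go. Leave the tin, the cup and the lemon where they are.

Things in the scene. Friction and masses are not known exactly. Their poses are not given: they have to be found in the camera images.
- battery: Grey battery pack 113 mm long, about 0.2 kg. Origin: centre of its underside, z along it to the top. Shank z 0-60 mm: 28 (x) by 40 (y) mm. Collar z 60-65: 36 by 46. Head z 65-113: 28 by 37, a ribbed black push button on its +y and -y sides. The same after a half turn about z: fits either way round. Starts upright, latched in the charger; it lifts out only while both buttons are pressed.
- button_left (a point): centre of the outer face of the button on the battery's +y side, 90 mm above its underside; button 22 mm wide (x), z 75-105 mm. The two faces are 49 mm apart at rest, 40 mm when both are pressed in.
- button_right (a point): the same on the battery's -y side
- catch_left (a joint): button on the battery's +y side with its hook: 0 = sprung out, 0.0045 m = fully pressed in; spring 2.4 N at rest, 6 N fully in. The hook stands out 4 mm from the shank's y side at battery z 35-44 mm (bevelled below, square above) and draws in flush when the button is pressed.
- catch_right (a joint): the same on the battery's -y side
- charger: White upright charger, fixed to the worktop: foot 88 x 110 x 10 mm, tower 40 (x) by 59 (y) mm, 73 mm high, open at the top; it holds the battery's shank with 1.5 mm play each side. Origin: centre of the foot's underside, z up. The battery's underside rests at z 14 mm, its axes parallel to the charger's.
- blender_stand: Black base plate 130 (x -15 to 115 mm) x 105 x 14 mm with two upright steel cheeks to z 104 mm that guide the blender handle; fixed to the worktop, origin on the worktop. The handle's origin starts at x 50 mm, z 92 mm from this origin. The cradle is sprung: pressed, the handle sinks up to 10 mm along its own axis, 3 N at first, 8 N when it has bottomed; let go, it comes back.
- handle: Black blender handle, 38 (x) by 58 (y) mm outside, leaning 0.45 rad (26 deg) from upright: its open end points up and to the stand's -x; only sinks along its z when pressed. Origin: where the centre of the battery's underside is when fully home. z runs along the bay, out of the mouth; the battery's z comes to lie along it, the battery's y along its y either way round.
- bay_mouth (a point): Centre of the bay's mouth, 60 mm from the handle's origin along its z; the battery's collar stops on this rim. Bay 29.6 (x) by 41.6 (y) mm: 0.8 mm play each side; lip rounded 1.5 mm. A spring plate in it pushes back over the last 8 mm, 3 to 8 N, while the handle sinks too: press on to a firm stop. Buttons let go within 2 mm of home: hooks spring into recesses and hold; farther out: not latched.
- tin: bystander: food tin 75 mm across, 58 mm high, standing; origin at its underside
- cup: bystander: espresso cup 63 x 90 x 50 mm, standing; origin at its underside
- lemon: bystander: lemon 71 x 56 x 55 mm; origin at its underside
Things that resemble listed ones, but are neither listed nor needed, are in the scene too. Leave any blue look-alike of the battery alone.

How it is judged:
By the outcome, as a careful person would: the job done as asked, in the order asked, and still so for the second after the job is handed in, with the robot touching nothing.
It also fails if it takes over 48 s, if anything falls off the work surface, if the arm or the gripper's body presses on something with over 40 N, if the wrist force passes 120 N, or if a joint passes its speed limit or range.

## Robot

A 6-joint arm with a two-finger parallel gripper is mounted at the origin on a cart in front of the work surface, level with it; the furniture and walls round the work are solid. World frame = base frame: x ahead of the robot, y to its left, z up, the work surface at z = 0. Lengths are in m, angles in rad, forces in N, time in s.
With the tool pointing down it reaches from about 0.35 to 0.975 m from the base axis. Payload 4.9 kg.
Tool frame: the origin (TCP) lies on the front face of the gripper's body, between the roots of the fingers; the fingertips stand ctrl.tip_extent ahead of it and the grasp point (between the pads) lies 54 mm ahead of it (ctrl.tip_extent is the distance from the TCP to the fingertips, in m); z points along the fingers, y is the line along which they close (so a half turn about z gives the same grasp; the last joint's range is limited). The gripper opens to 85 mm and grips with 20 to 120 N. Pads are 22 mm wide; open, the fingers measure 114 mm over their backs; the gripper's body (76 mm by 85 mm) begins 54 mm behind the grasp point. The pads swing forward as they close: fully open they stand 13 mm farther back than shut.
Start: joints at [1.197, 0.053, 1.613, -0, 1.476, -0.119], TCP at [0.158, 0.605, 0.304] pointing down, gripper open.
Joint ranges: [-3.01, 3.01], [-1.01, 2.22], [0.06, 2.58], [-1.02, 4.17], [0.09, 2.62], [-3.14, 3.14]. Speed limits (rad/s): [2.57, 2.57, 3.14, 3.14, 3.14, 3.14].

## Interface

Orientations are given as a rotation vector (axis times angle).
In Python, from station import ctrl gives the robot as it stands.
- The arm moves only by the tool apply_moves, never from a script. Its argument "rows" is one flat list of numbers, 6 for each row, row after row: the shift along the tool's x, y, z normalised to -1 to 1, where 1 is 0.6 m, then the turn, a rotation vector about the tool's x, y, z normalised to -1 to 1, where 1 is 90 degrees. A call has 1 to 20 rows; each row is the pose to reach, as a shift and turn from the pose commanded when the call began, along the tool's axes at that moment; what a row does not reach only later rows make up. A row lasts 1/10 s, in which the tool goes at most 50 mm and 8.59 degrees, less where a joint would pass 70% of its speed; a pose out of reach is approached as far as the arm can. A call with a number of a shift or a turn outside -1 to 1 is refused whole. A call with a gripper value outside its range is refused whole. "grip" is the opening, from 0 (shut) to 1 (fully open), set as the call begins (left out, the last holds). The fingers move at their own pace and stop on an object; "grip_force" is the grip in N (left out, the last holds). Time passes only in rows, so rows that repeat a pose let the fingers close. It gives the time, the measured TCP pose, the force, the opening and the grip force at its end, in the units of the state.
- ctrl.get_obs(): the state, without advancing time (a new reading comes with each control period).
- ctrl.get_image(name): name is "scene" or "top"; returns (picture, depth): 384x512x3 uint8, blue, green, red; 384x512 float32, m along the optical axis (not along the pixel's ray), 0 where there is no reading.
- ctrl.camera_model(name): a dict with "mtx" (3x3 intrinsics, pixels), "k1" (the pictures are not rectified: a ray, as slopes to the right and down, at radius r is drawn at 1 + k1 r^2 times it, then the intrinsics apply), "R" (3x3) and "t" (3): a world point X has camera coordinates R X + t. Camera axes: x right, y down, z forward; pixel columns grow to the right and rows downward; lengths in m; the calibration is good to about 2 mm. A picture is of the moment at which its call begins. camera_model takes no time and is no camera call.
- ctrl.finish_job(): hands the job in; it is judged then, once.
The state is a dict: "t": time; "q": joint angles; "dq": joint speeds; "effort": joint torques, N m; "tool_pos": TCP position; "tool_rot": TCP orientation; "contact_force": force on the tool from outside, world axes, zero at the start; "wrist_torque": the same for the moment, N m; "opening": finger opening in m; "grip_force": force on a finger pad.
Only numpy, scipy, OpenCV 4.12 (cv2) and the standard library are available. Lean on these libraries where they do the work, as an engineer would, in place of code of your own. Each camera call takes 0.05 s, during which the arm holds its last target. There are 200 camera calls.

## Working session

There is one attempt and no reset: what is moved stays moved. The work goes in short steps, Python scripts to look and compute and a tool call to move; the robot and the scene stay as the last step left them, time stands still between calls to the robot, and variables do not carry over. Pictures are saved under pics/ and viewed, at most 10 in all, crops included, and the job is handed in when it is done.

Besides the shell and the picture viewer there is one more tool, called after ">>>" by a JSON object that holds its "name" and its "arguments". apply_moves: Moves the arm, as the interface text tells. Its arguments: {"type":"object","properties":{"rows":{"type":"array","items":{"type":"number"}},"grip":{"type":"number"},"grip_force":{"type":"number"}},"required":["rows"]}

```bash
ls; mkdir -p pics
cat > h.py <<'E'
import numpy as np, cv2
from station import ctrl
from scipy.spatial.transform import Rotation as Ro
def cloud(name):
    im,d=ctrl.get_image(name); m=ctrl.camera_model(name)
    return im,d,pts(d,m)
def pts(d,m):
    K=np.array(m["mtx"]);h,w=d.shape
    u,v=np.meshgrid(np.arange(w),np.arange(h))
    x=cv2.undistortPoints(np.stack([u,v],-1).reshape(-1,1,2).astype(float),K,np.array([m["k1"],0,0,0,0.])).reshape(h,w,2)
    P=np.dstack([x[...,0]*d,x[...,1]*d,d])
    R=np.array(m["R"]);t=np.array(m["t"])
    return (P-t)@R
E
python3 - <<'E'
from h import *
print(ctrl.tip_extent, ctrl.get_obs())
for n in ("scene","top"):
    im,d,P=cloud(n); np.savez(f"{n}0.npz",im=im,d=d,P=P); cv2.imwrite(f"pics/{n}0.png",im)
    m=ctrl.camera_model(n); print(n,-np.array(m["R"]).T@np.array(m["t"]),np.array(m["R"])[2],m["k1"],m["mtx"])
a=cv2.imread("pics/scene0.png");b=cv2.imread("pics/top0.png")
E
```

```text
pics
0.0726 {'t': 0.0, 'q': array([ 1.19698350e+00,  5.33682015e-02,  1.61430902e+00,  9.20474840e-07,
        1.47599088e+00, -1.18984604e-01]), 'dq': array([ 0.00062664,  0.00052959, -0.00191006,  0.00062631, -0.00013122,
       -0.00038827]), 'effort': array([ 1.46993556e-03, -3.93685162e+01, -3.70172954e+01, -7.29722296e-05,
        7.12074587e-03,  2.09913895e-05]), 'tool_pos': array([0.157364  , 0.60437157, 0.30264686]), 'tool_rot': array([-0.39913655, -3.11562167,  0.00316078]), 'contact_force': array([ 0.62138786, -0.34382489,  0.63081186]), 'wrist_torque': array([-0.03650877,  0.01770183,  0.06538307]), 'grip_force': 0.0, 'opening': 0.08546504252056171}
scene [ 0.10170991 -0.48003068  1.39764394] [ 0.36988684  0.30619635 -0.87717018] 0.024048051144907698 [[431.341127     0.         255.70766782]
 [  0.         431.341127   188.40746828]
 [  0.           0.           1.        ]]
top [ 0.5353373  -0.05767942  1.26871951] [ 0.07166189  0.0050123  -0.99741639] -0.08021566960044145 [[349.95451319   0.         254.46012416]
 [  0.         349.95451319 190.60076175]
 [  0.           0.           1.        ]]
```

View pics/scene0.png

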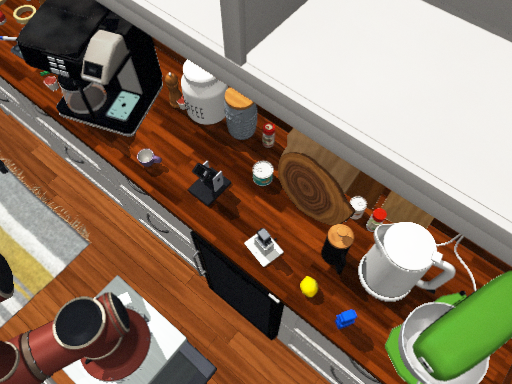

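View pics/top0.png

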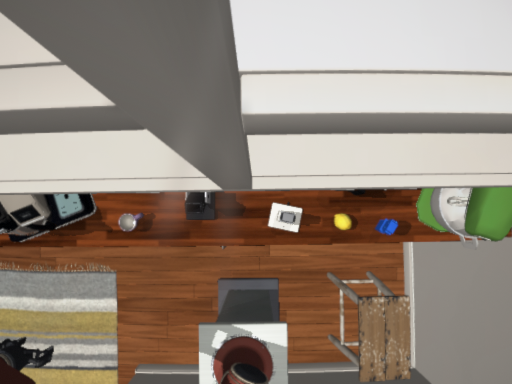

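The grey battery stands in the white charger at scene (264,240) / top (288,217). The only thing it could be confused with is the blue look-alike at scene (345,318) / top (387,227). The stand with the leaning handle is at scene (209,182) / top (200,204). The tin is at scene (263,173), the cup at (147,157) and the lemon at (310,287).

Run:
```python
from h import *
s=np.load("scene0.npz");t=np.load("top0.npz")
a=cv2.resize(s["im"][150:275,180:300],None,fx=4.8,fy=4.8,interpolation=cv2.INTER_CUBIC)
b=cv2.resize(t["im"][180:240,180:310],None,fx=3,fy=3,interpolation=cv2.INTER_CUBIC)
o=np.zeros((600,800,3),np.uint8);o[:a.shape[0],:400]=a[:, :400] if 0 else cv2.resize(a,(400,a.shape[0]*400//a.shape[1]))[:600] if 0 else 0
a=cv2.resize(s["im"][150:275,180:300],(480,500),interpolation=cv2.INTER_CUBIC);o[:500,:480]=a
b1=cv2.resize(t["im"][180:240,180:220],(300,300*60//40),interpolation=cv2.INTER_CUBIC)[:300];o[:300,490:790]=b1
b2=cv2.resize(t["im"][198:238,265:305],(300,300),interpolation=cv2.INTER_CUBIC);o[300:600,490:790]=b2
cv2.imwrite("pics/crop.png",o)
# cabinet heights & counter
P=t["P"]
for u,v in [(243,170),(330,170),(243,110),(330,100),(200,150),(330,80),(245,182),(245,220),(288,217),(387,227)]: print("top",u,v,P[v,u].round(3))
P=s["P"]
for u,v in [(264,236),(264,173),(209,182),(147,157),(310,287),(320,210),(340,240),(300,180),(228,20),(270,100),(200,60),(215,38),(460,180),(240,112)]: print("sc",u,v,P[v,u].round(3))
# charger: white pixels near
im=t["im"].astype(int);Pt=t["P"]
for nm,D in (("top",t),("scene",s)):
    im=D["im"].astype(int);P=D["P"]
    r=(abs(P[...,0]-P[...,0])<1)
    near=(P[...,0]>0.4)&(P[...,0]<0.75)&(P[...,1]>-0.35)&(P[...,1]<0.3)
    for lo,hi in ((0.005,0.02),(0.06,0.08),(0.085,0.11),(0.118,0.14)):
        mk=near&(P[...,2]>lo)&(P[...,2]<hi)
        n,l,st,c=cv2.connectedComponentsWithStats(mk.astype(np.uint8),connectivity=8)
        for i in range(1,n):
            if st[i,4]>12:
                q=P[l==i];rc=cv2.minAreaRect(q[:,:2].astype(np.float32)*1000)
                print(nm,lo,hi,st[i].tolist(),np.median(im[l==i],0),[np.round(x,1) for x in rc],q[:,2].mean().round(4))
```

```text
top 243 170 [ 0.576 -0.046  0.961]
top 330 170 [ 0.602 -0.169  0.747]
top 243 110 [ 0.579 -0.053  1.127]
top 330 100 [ 0.583 -0.089  1.127]
top 200 150 [ 0.576 -0.024  1.057]
top 330 80 [ 0.591 -0.089  1.129]
top 245 182 [ 0.576 -0.045  0.854]
top 245 220 [ 0.52  -0.015 -0.007]
top 288 217 [ 0.529 -0.16   0.126]
top 387 227 [ 0.49  -0.49   0.112]
sc 264 236 [ 0.523 -0.165  0.122]
sc 264 173 [0.739 0.008 0.049]
sc 209 182 [0.568 0.116 0.094]
sc 147 157 [ 0.102 -0.48   1.398]
sc 310 287 [ 0.503 -0.368  0.055]
sc 320 210 [ 0.723 -0.244  0.097]
sc 340 240 [ 0.647 -0.363  0.163]
sc 300 180 [ 0.773 -0.124  0.097]
sc 228 20 [ 0.575 -0.024  0.847]
sc 270 100 [ 0.587 -0.119  0.684]
sc 200 60 [0.588 0.087 0.669]
sc 215 38 [0.601 0.044 0.748]
sc 460 180 [ 0.613 -0.515  0.746]
sc 240 112 [0.816 0.182 0.186]
top 0.005 0.02 [186, 192, 29, 28, 356] [44. 43. 46.] [array([575.2, 145.2]), array([101.8,  97.2]), np.float64(89.2)] 0.0142
top 0.005 0.02 [268, 202, 35, 31, 531] [229. 236. 237.] [array([ 533. , -159.3]), array([111.3, 102.5]), np.float64(77.0)] 0.0103
top 0.06 0.08 [188, 192, 17, 3, 19] [5
[... 2779 characters left out ...]
.6, -337.7]), array([24.3,  3.7]), np.float64(62.7)] 0.097
scene 0.118 0.14 [192, 165, 10, 11, 42] [20.  18.  18.5] [array([565.1, 158.2]), array([27.4, 39. ]), np.float64(87.7)] 0.131
scene 0.118 0.14 [199, 168, 14, 14, 50] [22. 19. 20.] [array([570.3, 129.5]), array([53.6, 29.2]), np.float64(6.5)] 0.1303
scene 0.118 0.14 [318, 196, 26, 28, 178] [ 29.5  60.  100. ] [array([ 731.4, -271.5]), array([121.4,  17.9]), np.float64(72.8)] 0.1287
scene 0.118 0.14 [258, 228, 13, 15, 100] [175.5 168.  164. ] [array([ 525.8, -160.9]), array([46.9, 28. ]), np.float64(78.9)] 0.1241
scene 0.118 0.14 [326, 236, 5, 13, 22] [12. 11. 10.] [array([ 632.1, -331.1]), array([39.9,  7.5]), np.float64(54.2)] 0.1283
```

View pics/crop.png

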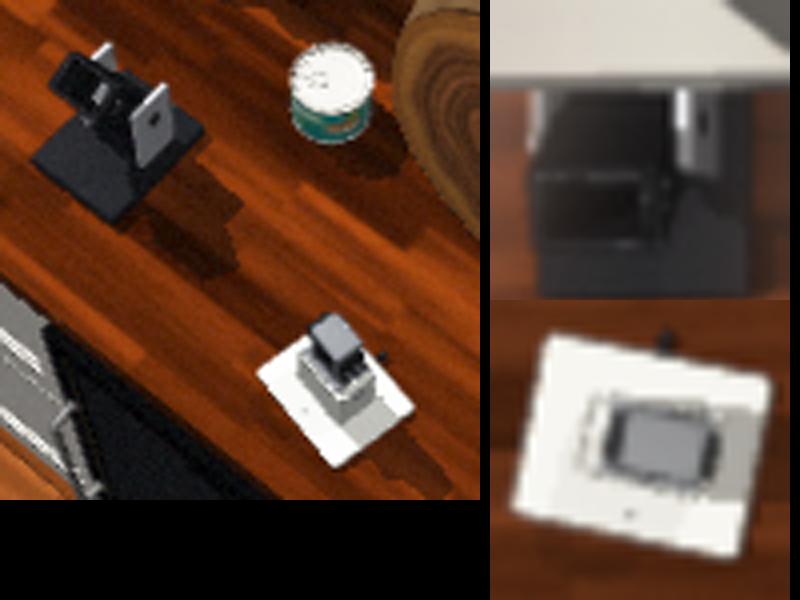

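The crop confirms the choice: a grey battery with black side buttons in the white charger at top (288,217), centred near (0.528, -0.160) with its y axis at about 77°. The black handle between steel cheeks is at scene (200,175), with its mouth toward the robot.

```bash
cat >> h.py <<'E'
def Rt(z,y):
    z=np.array(z,float);z/=np.linalg.norm(z);y=np.array(y,float);y-=z*(y@z);y/=np.linalg.norm(y)
    return np.column_stack([np.cross(y,z),y,z])
def delta(p,R,R0=None,p0=None):
    o=ctrl.get_obs()
    R0=Ro.from_rotvec(o["tool_rot"]).as_matrix() if R0 is None else R0
    p0=o["tool_pos"] if p0 is None else p0
    return np.r_[R0.T@(np.array(p)-p0)/0.6, Ro.from_matrix(R0.T@R).as_rotvec()/(np.pi/2)].round(4)
E
python3 - <<'E'
from h import *
o=ctrl.get_obs();R0=Ro.from_rotvec(o["tool_rot"]).as_matrix();print(R0.round(3))
a=np.radians(77.3)
for s in (1,-1):
    print(delta([.528,-.160,.26],Rt([0,0,-1],[s*np.cos(a),s*np.sin(a),0])))
# handle geometry
d=np.array([-np.sin(.45),0,np.cos(.45)]);ex=np.array([np.cos(.45),0,np.sin(.45)])
for n in("top","scene"):
    D=np.load(n+"0.npz");P=D["P"];m=(abs(P[...,0]-.57)<.08)&(abs(P[...,1]-.147)<.05)&(P[...,2]>.12)&(P[...,2]<.2)
    q=P[m];a=q-[.564,.147,.146]
    rim=abs(a@d)<.008
    print(n,rim.sum(),"d med",np.median(a[rim]@d),"ex",np.percentile(a[rim]@ex,[0,3,97,100]).round(4),"y",np.percentile(q[rim][:,1],[0,3,97,100]).round(4), "hist d",np.histogram(a@d,np.arange(-.06,.03,.005)))
E
```

```text
[[-0.968  0.252 -0.001]
 [ 0.252  0.968 -0.002]
 [ 0.    -0.002 -1.   ]]
[-9.1890e-01 -1.0771e+00  7.3100e-02 -1.2000e-03 -2.0000e-04 -2.1100e-02]
[-9.1890e-01 -1.0771e+00  7.3100e-02 -2.0000e-04  1.9000e-03  1.9789e+00]
top 115 d med -0.001638702321669588 ex [-0.0172 -0.0164  0.0201  0.0207] y [0.1164 0.1173 0.1732 0.1748] hist d (array([ 0,  0,  0,  0,  8, 10, 15, 16, 24, 21, 30, 63, 34,  0,  0,  0,  0]), array([-6.00000000e-02, -5.50000000e-02, -5.00000000e-02, -4.50000000e-02,
       -4.00000000e-02, -3.50000000e-02, -3.00000000e-02, -2.50000000e-02,
       -2.00000000e-02, -1.50000000e-02, -1.00000000e-02, -5.00000000e-03,
       -2.77555756e-17,  5.00000000e-03,  1.00000000e-02,  1.50000000e-02,
        2.00000000e-02,  2.50000000e-02]))
scene 93 d med -0.0007713079379188627 ex [-0.0216 -0.0208  0.0165  0.0171] y [0.1149 0.1161 0.1728 0.1742] hist d (array([ 0,  0,  0,  0,  1,  7,  8, 11, 14, 19, 18, 47, 33,  2,  0,  0,  0]), array([-6.00000000e-02, -5.50000000e-02, -5.00000000e-02, -4.50000000e-02,
       -4.00000000e-02, -3.50000000e-02, -3.00000000e-02, -2.50000000e-02,
       -2.00000000e-02, -1.50000000e-02, -1.00000000e-02, -5.00000000e-03,
       -2.77555756e-17,  5.00000000e-03,  1.00000000e-02,  1.50000000e-02,
        2.00000000e-02,  2.50000000e-02]))
```

>>> {"name": "apply_moves", "arguments": {"rows": [-0.46,-0.54,0,0,0,-0.02,-0.46,-0.54,0,0,0,-0.02,-0.46,-0.54,0,0,0,-0.02,-0.46,-0.54,0,0,0,-0.02,-0.46,-0.54,0,0,0,-0.02,-0.46,-0.54,0,0,0,-0.02,-0.46,-0.54,0,0,0,-0.02,-0.46,-0.54,0,0,0,-0.02,-0.46,-0.54,0,0,0,-0.02,-0.46,-0.54,0,0,0,-0.02,-0.46,-0.54,0,0,0,-0.02,-0.46,-0.54,0,0,0,-0.02], "grip": 1}}

```text
t: 1.3
tool_pos: [0.3425, 0.2223, 0.3036]
tool_rot: [-0.348, -3.122, -0.0]
contact_force: [0.3, 0.2, 1.0]
opening: 0.0852
grip_force: 0.0
```

>>> {"name": "apply_moves", "arguments": {"rows": [-0.45,-0.54,0.05,0,0,0,-0.45,-0.54,0.05,0,0,0,-0.45,-0.54,0.05,0,0,0,-0.45,-0.54,0.05,0,0,0,-0.45,-0.54,0.05,0,0,0,-0.45,-0.54,0.05,0,0,0,-0.45,-0.54,0.05,0,0,0,-0.45,-0.54,0.05,0,0,0,-0.45,-0.54,0.05,0,0,0,-0.45,-0.54,0.05,0,0,0,-0.45,-0.54,0.05,0,0,0,-0.45,-0.54,0.05,0,0,0]}}

```text
t: 2.5
tool_pos: [0.5344, -0.1523, 0.2738]
tool_rot: [-0.346, -3.122, -0.001]
contact_force: [0.2, 0.3, 0.1]
opening: 0.0852
grip_force: 0.0
```

Run:
```python
from h import *
o=ctrl.get_obs();print(o["t"],o["tool_pos"],o["q"].round(3))
a=np.radians(77.3);R=Rt([0,0,-1],[np.cos(a),np.sin(a),0])
print(delta([.528,-.160,.162],R))
im,d,P=cloud("scene");np.savez("s1.npz",im=im,d=d,P=P)
cv2.imwrite("pics/s1.png",cv2.resize(im[170:280,200:330],(780,600),interpolation=cv2.INTER_CUBIC))
```

```text
2.5 [ 0.53443256 -0.15229434  0.27375216] [-0.412 -0.092  1.806  0.     1.428 -1.761]
[ 0.0076 -0.015   0.1863  0.0003 -0.0003  0.0004]
```

View pics/s1.png

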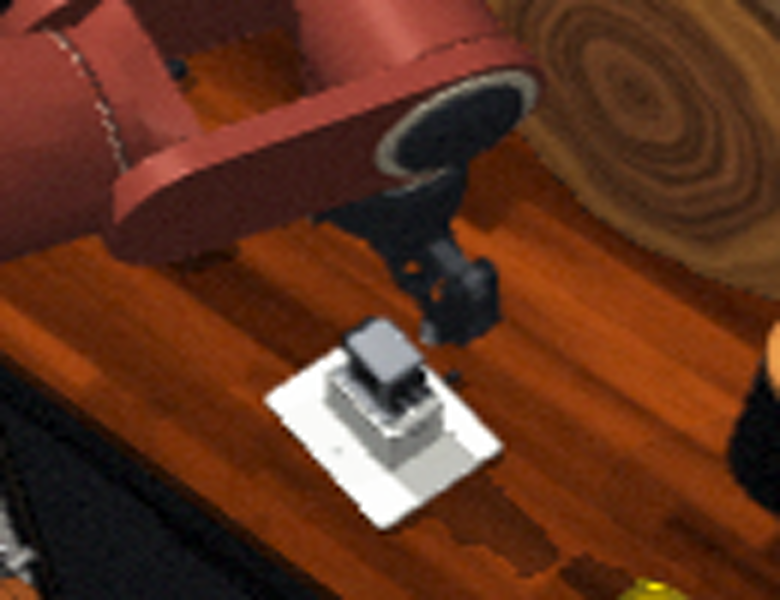

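The gripper hovers above and behind the battery, whose top is at crop (383,350). I'll shift sideways, then descend.

>>> {"name": "apply_moves", "arguments": {"rows": [0.008,-0.015,0,0,0,0,0.008,-0.015,0.05,0,0,0,0.008,-0.015,0.09,0,0,0,0.008,-0.015,0.13,0,0,0,0.008,-0.015,0.16,0,0,0,0.008,-0.015,0.175,0,0,0,0.008,-0.015,0.186,0,0,0,0.008,-0.015,0.186,0,0,0,0.008,-0.015,0.186,0,0,0]}}

```text
t: 3.45
tool_pos: [0.5283, -0.162, 0.1634]
tool_rot: [0.35, 3.12, -0.001]
contact_force: [-0.1, -0.6, -0.2]
opening: 0.0853
grip_force: 0.0
```

Run:
```python
from h import *
o=ctrl.get_obs();print(o)
a=np.radians(77.3);R=Rt([0,0,-1],[np.cos(a),np.sin(a),0])
print(delta([.528,-.160,.162],R))
im,d,P=cloud("scene");np.savez("s2.npz",im=im,d=d,P=P)
im2,d,P=cloud("top");np.savez("t2.npz",im=im2,d=d,P=P)
cv2.imwrite("pics/s2.png",np.hstack([cv2.resize(im[190:270,220:300],(400,400),interpolation=cv2.INTER_CUBIC),cv2.resize(im2[190:240,260:310],(400,400),interpolation=cv2.INTER_CUBIC)]))
```

```text
{'t': 3.45, 'q': array([-4.32193177e-01,  1.02147701e-02,  1.90143557e+00, -3.12577070e-05,
        1.22818630e+00, -1.77980535e+00]), 'dq': array([-0.00196643, -0.00540858, -0.00843694,  0.00092712, -0.00031944,
        0.0003692 ]), 'effort': array([ 9.20775114e-03, -3.35309172e+01, -3.30209184e+01, -9.08673883e-04,
        1.41672316e-02, -8.54495302e-04]), 'tool_pos': array([ 0.52826972, -0.16197237,  0.16339899]), 'tool_rot': array([ 3.49648781e-01,  3.12040690e+00, -9.12675847e-04]), 'contact_force': array([-0.0850343 , -0.60367125, -0.21980205]), 'wrist_torque': array([-0.04356291, -0.01231834,  0.0394398 ]), 'grip_force': 0.0, 'opening': 0.08526629182751504}
[ 0.0012  0.0031  0.0023 -0.0003  0.0011 -0.001 ]
```

View pics/s2.png

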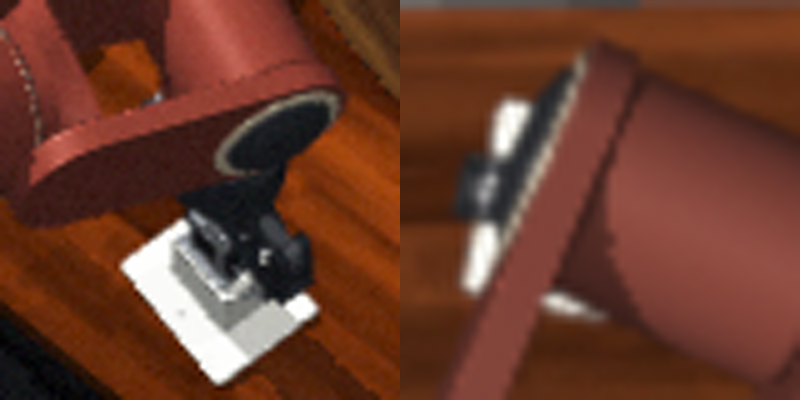

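The fingers straddle the battery head: the near finger shows at left-crop (285,255), with white charger on both sides. Closing the gripper.

>>> {"name": "apply_moves", "arguments": {"rows": [0,0.002,0,0,0,0,0,0.002,0,0,0,0,0,0.002,0,0,0,0,0,0.002,0,0,0,0,0,0.002,0,0,0,0,0,0.002,0,0,0,0,0,0.002,0,0,0,0,0,0.002,0,0,0,0,0,0.002,0,0,0,0,0,0.002,0,0,0,0], "grip": 0, "grip_force": 60}}

```text
t: 4.55
tool_pos: [0.5289, -0.1606, 0.1638]
tool_rot: [0.35, 3.12, 0.0]
contact_force: [-0.4, 1.3, 5.7]
opening: 0.0363
grip_force: 62.4
```

Run:
```python
from h import *
o=ctrl.get_obs();print({k:np.round(o[k],4) for k in("t","tool_pos","tool_rot","contact_force","wrist_torque","opening","grip_force")})
```

```text
{'t': np.float64(4.55), 'tool_pos': array([ 0.5289, -0.1606,  0.1638]), 'tool_rot': array([3.4980e-01, 3.1198e+00, 2.0000e-04]), 'contact_force': array([-0.4286,  1.3038,  5.6868]), 'wrist_torque': array([ 0.3461,  0.0313, -0.0712]), 'opening': np.float64(0.0363), 'grip_force': np.float64(62.371)}
```

>>> {"name": "apply_moves", "arguments": {"rows": [0,0,-0.005,0,0,0,0,0,-0.01,0,0,0,0,0,-0.015,0,0,0,0,0,-0.02,0,0,0]}}

```text
t: 4.95
tool_pos: [0.5276, -0.1603, 0.1737]
tool_rot: [-0.35, -3.12, -0.001]
contact_force: [0.8, 1.0, -2.5]
opening: 0.0362
grip_force: 61.3
```

Run:
```python
from h import *
o=ctrl.get_obs();print({k:np.round(o[k],4) for k in("t","tool_pos","tool_rot","contact_force","wrist_torque","opening","grip_force")})
im,d,P=cloud("scene")
cv2.imwrite("pics/s3.png",cv2.resize(im[190:270,220:300],(600,600),interpolation=cv2.INTER_CUBIC))
```

```text
{'t': np.float64(4.95), 'tool_pos': array([ 0.5276, -0.1603,  0.1737]), 'tool_rot': array([-3.5010e-01, -3.1205e+00, -1.2000e-03]), 'contact_force': array([ 0.7931,  0.9776, -2.5252]), 'wrist_torque': array([ 0.2446, -0.0657,  0.011 ]), 'opening': np.float64(0.0362), 'grip_force': np.float64(61.2693)}
```

View pics/s3.png

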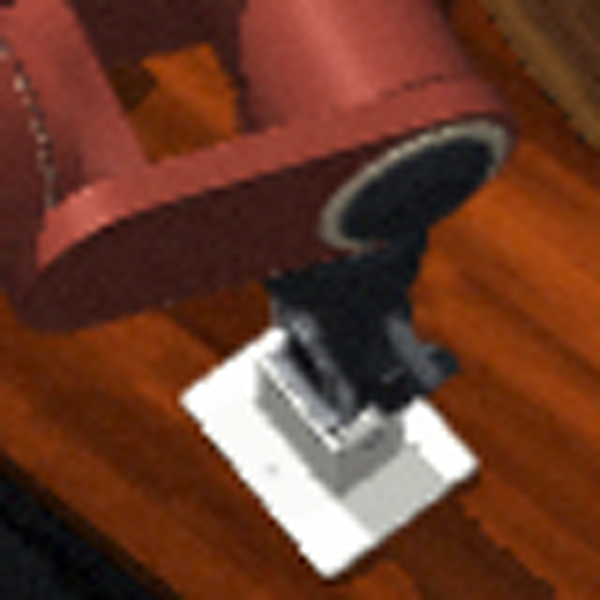

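The collar appears to be rising clear of the tower at crop (320,410), and the force of -2.5 N matches the battery's weight, so it's free. Lifting out fully.

>>> {"name": "apply_moves", "arguments": {"rows": [0,0,-0.03,0,0,0,0,0,-0.06,0,0,0,0,0,-0.1,0,0,0,0,0,-0.15,0,0,0,0,0,-0.2,0,0,0,0,0,-0.25,0,0,0,0,0,-0.25,0,0,0]}}

```text
t: 5.7
tool_pos: [0.5297, -0.1616, 0.3302]
tool_rot: [0.349, 3.112, -0.006]
contact_force: [-0.4, -0.9, -1.5]
opening: 0.0362
grip_force: 61.7
```

Run:
```python
from h import *
o=ctrl.get_obs();print({k:np.round(o[k],4) for k in("t","tool_pos","tool_rot","contact_force","wrist_torque","opening","grip_force")})
ax=np.array([-np.sin(.45),0,np.cos(.45)]);M=np.array([.5638,.145,.1455])
R=Rt(-ax,[0,1,0])
# TCP = mouth + ax*(clear + graspz + .054); battery underside offset from TCP
L=.1635-.014
for c in (.08,.015): print(c,M+ax*(L+c),delta(M+ax*(L+c),R))
```

```text
{'t': np.float64(5.7), 'tool_pos': array([ 0.5297, -0.1616,  0.3302]), 'tool_rot': array([ 0.3493,  3.1124, -0.006 ]), 'contact_force': array([-0.4023, -0.8704, -1.4574]), 'wrist_torque': array([-0.0619,  0.0414, -0.0242]), 'opening': np.float64(0.0362), 'grip_force': np.float64(61.6837)}
0.08 [0.46397541 0.145      0.35215261] [ 0.2198  0.4739 -0.04   -0.0344 -0.2791 -0.1393]
0.015 [0.49224817 0.145      0.29362355] [ 0.1748  0.4846  0.0579 -0.0344 -0.2791 -0.1393]
```

>>> {"name": "apply_moves", "arguments": {"rows": [0.02,0.05,-0.02,0,-0.03,-0.01,0.05,0.11,-0.03,-0.005,-0.07,-0.03,0.09,0.19,-0.04,-0.01,-0.12,-0.06,0.13,0.27,-0.04,-0.02,-0.17,-0.08,0.17,0.35,-0.04,-0.025,-0.21,-0.1,0.19,0.42,-0.04,-0.03,-0.25,-0.12,0.21,0.46,-0.04,-0.034,-0.27,-0.135,0.22,0.474,-0.04,-0.034,-0.279,-0.139,0.22,0.474,-0.04,-0.034,-0.279,-0.139,0.22,0.474,-0.04,-0.034,-0.279,-0.139,0.22,0.474,-0.04,-0.034,-0.279,-0.139]}}

```text
t: 6.8
tool_pos: [0.4628, 0.1447, 0.3478]
tool_rot: [0.005, 2.702, 0.004]
contact_force: [0.2, 0.2, -1.9]
opening: 0.0361
grip_force: 62.0
```

Run:
```python
from h import *
o=ctrl.get_obs();print({k:np.round(o[k],4) for k in("t","q","tool_pos","tool_rot","contact_force","wrist_torque","opening","grip_force")})
ax=np.array([-np.sin(.45),0,np.cos(.45)]);M=np.array([.5638,.145,.1455])
R=Rt(-ax,[0,1,0]);L=.1495
for c in (.08,.03): print(c,M+ax*(L+c),delta(M+ax*(L+c),R))
im,d,P=cloud("scene");np.savez("s4.npz",im=im,d=d,P=P)
im2,d,P=cloud("top");np.savez("t4.npz",im=im2,d=d,P=P)
cv2.imwrite("pics/s4.png",np.hstack([cv2.resize(im[120:220,160:260],(500,500),interpolation=cv2.INTER_CUBIC),cv2.resize(im2[185:245,175:211],(300,500),interpolation=cv2.INTER_CUBIC)]))
```

```text
{'t': np.float64(6.8), 'q': array([ 0.1816, -0.539 ,  2.066 , -0.0808,  1.1822, -1.3714]), 'tool_pos': array([0.4628, 0.1447, 0.3478]), 'tool_rot': array([0.0048, 2.702 , 0.0043]), 'contact_force': array([ 0.2094,  0.1901, -1.8912]), 'wrist_torque': array([-0.0492,  0.4265, -0.007 ]), 'opening': np.float64(0.0361), 'grip_force': np.float64(61.971)}
0.08 [0.46397541 0.145      0.35215261] [-0.0048  0.0005 -0.0057  0.0014 -0.0066 -0.0026]
0.03 [0.48572369 0.145      0.30713025] [-0.0057  0.0003  0.0777  0.0014 -0.0066 -0.0026]
```

View pics/s4.png

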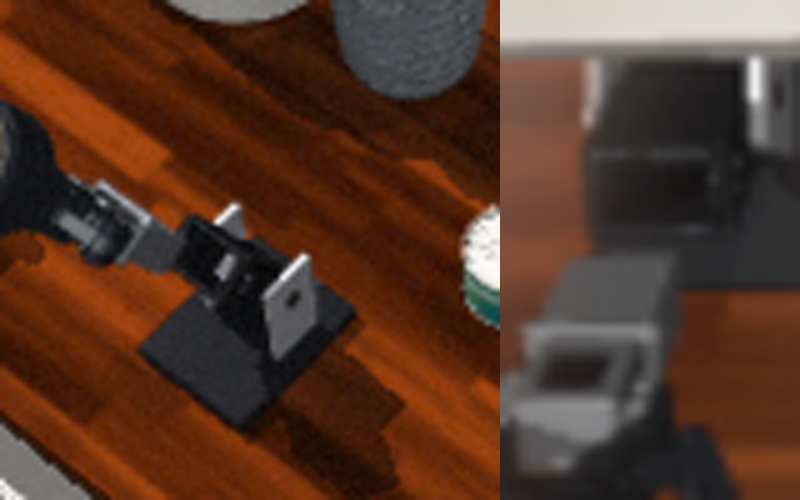

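The battery is held in line with the handle and just short of the mouth: the grey shank's end is at left-crop (165,250), the mouth at (205,245), and the top view shows the same. I'll measure the relative offset within each camera, which cancels calibration bias.

```bash
cat > rel.py <<'E'
from h import *
import sys
ax=np.array([-np.sin(.45),0,np.cos(.45)]);ex=np.array([np.cos(.45),0,np.sin(.45)]);M=np.array([.5638,.145,.1455])
def an(P,lbl,c):
    A=P-M;a,x,y=A@ax,A@ex,A[...,1]
    for nm,lo,hi,s in(("shank",c+.006,c+.05,.014),("handle",-.035,-.004,.019)):
        m=(a>lo)&(a<hi)&(abs(x-s)<.008)&(abs(y)<.035)
        C=np.column_stack([np.ones(m.sum()),a[m],y[m]]);w=np.ones(m.sum(),bool)
        for _ in range(3):
            k=np.linalg.lstsq(C[w],x[m][w],rcond=None)[0];w=abs(x[m]-C@k)<.0025
        am,ym=a[m][w],y[m][w]
        # y edges per a-bin
        e=[];
        for q in np.arange(lo,hi,.006):
            z=ym[(am>=q)&(am<q+.006)]
            if len(z)>4:e.append((q+.003,z.min(),z.max()))
        e=np.array(e)
        sl=np.polyfit(e[:,0],e[:,1:].mean(1),1) if len(e)>1 else None
        mid=(lo+hi)/2
        print(lbl,nm,w.sum(),"x@mid %.4f"%(k@[1,mid,0]),"x-s@mouth %.4f"%(k@[1,0,0]-s),"slope a %.3f y %.3f"%(k[1],k[2]),"yc %.4f w %.4f"%(np.median(e[:,1:].mean(1)),np.median(e[:,2]-e[:,1])),"yslope",None if sl is None else sl.round(3))
    m=(abs(x)<.012)&(abs(y)<.018)&(a>c-.02)&(a<c+.05);
    if m.sum()>5: print(lbl,"shank end a",np.percentile(a[m],[1,5,50]).round(4),m.sum())
if __name__=="__main__":
    c=float(sys.argv[1])
    for n in sys.argv[2:]: an(np.load(n+".npz")["P"],n,c)
E
python3 rel.py 0.08 s4 t4
```

```text
Traceback (most recent call last):
  File "rel.py", line 25, in <module>
    for n in sys.argv[2:]: an(np.load(n+".npz")["P"],n,c)
                           ~~^^^^^^^^^^^^^^^^^^^^^^^^^^^^
  File "rel.py", line 20, in an
    print(lbl,nm,w.sum(),"x@mid %.4f"%(k@[1,mid,0]),"x-s@mouth %.4f"%(k@[1,0,0]-s),"slope a %.3f y %.3f"%(k[1],k[2]),"yc %.4f w %.4f"%(np.median(e[:,1:].mean(1)),np.median(e[:,2]-e[:,1])),"yslope",None if sl is None else sl.round(3))
                                                                                                                                                 ~^^^^^^
IndexError: too many indices for array: array is 1-dimensional, but 2 were indexed
```

Run:
```python
from rel import *
for n in("s4","t4"):
    D=np.load(n+".npz");A=D["P"]-M;a,x,y=A@ax,A@ex,A[...,1]
    m=(abs(y)<.015)&(abs(x)<.03)
    for lo in np.arange(-.03,.16,.01):
        k=m&(a>=lo)&(a<lo+.01)
        if k.sum(): print(n,"%.2f"%lo,k.sum(),np.percentile(x[k],[5,50,95]).round(4),np.median(D["im"][k],0))
```

```text
s4 -0.03 4 [-0.0166  0.0003  0.0173] [20.5 19.  20.5]
s4 -0.02 2 [-0.0152  0.0002  0.0157] [22.  18.  21.5]
s4 -0.01 15 [-0.021   0.0129  0.0177] [31. 31. 33.]
s4 0.00 12 [-0.0196 -0.0168  0.0166] [33.5 34.5 37. ]
s4 0.08 4 [0.0081 0.0084 0.0086] [ 84.5  88.  105.5]
s4 0.09 1 [0.0085 0.0085 0.0085] [81. 78. 75.]
s4 0.10 1 [0.0085 0.0085 0.0085] [90. 87. 82.]
s4 0.13 8 [0.0093 0.0106 0.0126] [154.  146.  142.5]
s4 0.14 9 [0.0084 0.0109 0.013 ] [113. 110. 123.]
s4 0.15 3 [0.0085 0.0093 0.0094] [72. 68. 66.]
t4 -0.03 22 [-0.0147  0.0025  0.0201] [29.  29.5 32.5]
t4 -0.02 23 [-0.0164 -0.0133  0.0212] [30. 29. 32.]
t4 -0.01 30 [-0.0163  0.0176  0.0207] [39.5 39.5 42. ]
t4 0.00 13 [-0.0143  0.0182  0.0208] [53. 53. 54.]
t4 0.08 13 [0.0102 0.0107 0.0121] [82. 83. 84.]
t4 0.09 18 [0.0104 0.0114 0.0122] [85.  85.  86.5]
t4 0.10 12 [0.01   0.0108 0.012 ] [85.  85.5 86. ]
t4 0.11 18 [0.0101 0.0114 0.0123] [85. 85. 87.]
t4 0.12 10 [0.0099 0.0115 0.0124] [84. 84. 86.]
t4 0.13 15 [0.0099 0.0144 0.0158] [100. 100. 102.]
t4 0.14 23 [0.0104 0.0117 0.0149] [100. 101. 102.]
t4 0.15 14 [0.0104 0.0116 0.0126] [57.5 57.5 61.5]
```

Run:
```python
from rel import *
for n in("s4","t4"):
    D=np.load(n+".npz");A=D["P"]-M;a,x,y=A@ax,A@ex,A[...,1]
    for nm,lo,hi,xl,xh in(("handle",-.035,.006,.012,.024),("shank",.082,.138,.006,.0135),("collar",.14,.147,.010,.019)):
        k=(abs(y)<.035)&(a>lo)&(a<hi)&(x>xl)&(x<xh)
        r=cv2.minAreaRect((np.column_stack([a[k],y[k]])*1000).astype(np.float32))
        C=np.column_stack([np.ones(k.sum()),a[k]-(lo+hi)/2,y[k]])
        print(n,nm,k.sum(),[np.round(q,1) for q in r],np.percentile(y[k],[0,2,98,100]).round(4),np.linalg.lstsq(C,x[k],rcond=None)[0].round(4))
```

```text
s4 handle 37 [array([-14.1,  -0.1]), array([57.6, 39.4]), np.float64(86.5)] [-0.03   -0.0287  0.0262  0.0289] [ 0.0162 -0.0551  0.022 ]
s4 shank 17 [array([111.5,  -2.1]), array([57. , 41.6]), np.float64(5.6)] [-0.0224 -0.0219  0.017   0.0214] [0.0087 0.0154 0.0293]
s4 collar 9 [array([142. ,  -1.5]), array([45.9,  3.2]), np.float64(88.9)] [-0.0245 -0.0233  0.0207  0.0214] [ 0.0116 -0.1126  0.0306]
t4 handle 112 [array([-15.4,   0.2]), array([38.9, 57.3]), np.float64(0.2)] [-0.0285 -0.0283  0.0276  0.0289] [ 0.0193 -0.0629  0.0053]
t4 shank 95 [array([ 1.095e+02, -1.000e-01]), array([39.7, 55. ]), np.float64(88.4)] [-0.0201 -0.0194  0.0193  0.0198] [0.0111 0.0103 0.023 ]
t4 collar 22 [array([143.5,  -2.4]), array([40.1,  6.9]), np.float64(89.8)] [-0.0225 -0.021   0.0166  0.0177] [ 0.0121 -0.1859  0.0019]
```

>>> {"name": "apply_moves", "arguments": {"rows": [-0.0046,0.0006,0,0.0014,-0.0066,-0.0026,-0.0046,0.0006,0.03,0.0014,-0.0066,-0.0026,-0.0046,0.0006,0.06,0.0014,-0.0066,-0.0026,-0.0046,0.0006,0.08,0.0014,-0.0066,-0.0026,-0.0046,0.0006,0.095,0.0014,-0.0066,-0.0026,-0.0046,0.0006,0.1,0.0014,-0.0066,-0.0026,-0.0046,0.0006,0.1,0.0014,-0.0066,-0.0026,-0.0046,0.0006,0.1,0.0014,-0.0066,-0.0026]}}

```text
t: 7.7
tool_pos: [0.4907, 0.1466, 0.2961]
tool_rot: [-0.003, 2.689, 0.002]
contact_force: [0.5, 1.0, -2.1]
opening: 0.0365
grip_force: 62.0
```

```bash
cat > rel2.py <<'E'
from rel import *
def st():
    o=ctrl.get_obs();print({k:np.round(o[k],4) for k in("t","tool_pos","tool_rot","contact_force","wrist_torque","opening","grip_force")})
    return o
def meas(c,tag):
    R=Rt(-ax,[0,1,0]);print("to c=0:",delta(M+ax*.1495,R))
    for n in("scene","top"):
        im,d,P=cloud(n);np.savez(tag+n,im=im,P=P);A=P-M;a,x,y=A@ax,A@ex,A[...,1]
        cv2.imwrite(f"pics/{tag}{n}.png",im)
        for nm,lo,hi,xl,xh in(("handle",-.035,.0,.013,.024),("shank",c+.004,c+.056,.006,.0185),):
            k=(abs(y)<.032)&(a>lo)&(a<hi)&(x>xl)&(x<xh)
            if k.sum()<6: print(n,nm,k.sum());continue
            r=cv2.minAreaRect((np.column_stack([a[k],y[k]])*1000).astype(np.float32))
            C=np.column_stack([np.ones(k.sum()),a[k]-(lo+hi)/2,y[k]])
            print(n,nm,k.sum(),[np.round(q,1) for q in r],np.percentile(y[k],[0,2,98,100]).round(4),np.median(x[k]).round(4),np.linalg.lstsq(C,x[k],rcond=None)[0].round(4))
        k=(abs(x)<.02)&(abs(y)<.012)&(a>-.01)&(a<c+.03)&(im.max(-1)>65)
        if k.sum(): print("end",np.percentile(a[k],[0,10]).round(4))
E
python3 -c "
from rel2 import *
st();meas(.015,'m5')"
```

```text
{'t': np.float64(7.7), 'tool_pos': array([0.4907, 0.1466, 0.2961]), 'tool_rot': array([-2.9000e-03,  2.6893e+00,  1.9000e-03]), 'contact_force': array([ 0.5467,  0.9772, -2.0604]), 'wrist_torque': array([0.0201, 0.3979, 0.0024]), 'opening': np.float64(0.0365), 'grip_force': np.float64(61.9874)}
to c=0: [-0.0005 -0.0028  0.0298  0.0011  0.0014  0.0011]
scene handle 27 [array([-16.4,  -0.5]), array([31.5, 58.2]), np.float64(1.0)] [-0.0298 -0.0297  0.028   0.0286] 0.0166 [ 0.0166 -0.0853  0.0246]
scene shank 20 [array([37.6, -9.9]), array([28.9, 61.8]), np.float64(48.9)] [-0.022  -0.0218  0.0167  0.0213] 0.0112 [0.0121 0.0212 0.1103]
end [0.0212 0.0215]
top handle 93 [array([-17.4,   0.4]), array([34.5, 58. ]), np.float64(1.0)] [-0.0287 -0.0284  0.0287  0.0297] 0.0197 [ 0.0195 -0.0414  0.0116]
top shank 92 [array([43.9,  1.9]), array([40.9, 47.4]), np.float64(88.1)] [-0.0184 -0.0177  0.021   0.0225] 0.0151 [ 0.0148 -0.0119  0.0462]
end [0.0173 0.0203]
```

Run:
```python
from rel import *
for f,c in(("t4",.08),("m5top",.019),("m5scene",.019)):
    A=np.load(f+".npz")["P"]-M;a,x,y=A@ax,A@ex,A[...,1]
    for nm,lo,hi,xl,xh in(("handle",-.03,-.004,.013,.024),("shank",c+.004,c+.055,.006,.0185)):
        k=(a>lo)&(a<hi)&(x>xl)&(x<xh)&(abs(y)<.03)
        print(f,nm,[(round(b*1000),int((k&(abs(y-b)<.003)).sum()),np.median(x[k&(abs(y-b)<.003)]).round(4)) for b in np.arange(-.024,.025,.006)])
```

```text
t4 handle [(-24, 6, np.float64(0.0198)), (-18, 4, np.float64(0.0196)), (-12, 7, np.float64(0.0202)), (-6, 4, np.float64(0.0203)), (0, 7, np.float64(0.0201)), (6, 5, np.float64(0.02)), (12, 6, np.float64(0.0198)), (18, 5, np.float64(0.02)), (24, 6, np.float64(0.0196))]
t4 shank [(-24, 0, np.float64(nan)), (-18, 14, np.float64(0.0109)), (-12, 13, np.float64(0.0113)), (-6, 12, np.float64(0.0109)), (0, 12, np.float64(0.0112)), (6, 12, np.float64(0.0114)), (12, 14, np.float64(0.0116)), (18, 10, np.float64(0.0112)), (24, 0, np.float64(nan))]
m5top handle [(-24, 5, np.float64(0.0205)), (-18, 7, np.float64(0.0205)), (-12, 5, np.float64(0.0203)), (-6, 5, np.float64(0.0203)), (0, 6, np.float64(0.02)), (6, 5, np.float64(0.02)), (12, 6, np.float64(0.0194)), (18, 4, np.float64(0.0197)), (24, 7, np.float64(0.0198))]
m5top shank [(-24, 0, np.float64(nan)), (-18, 12, np.float64(0.0128)), (-12, 12, np.float64(0.0154)), (-6, 12, np.float64(0.0149)), (0, 12, np.float64(0.015)), (6, 12, np.float64(0.0151)), (12, 12, np.float64(0.015)), (18, 12, np.float64(0.0154)), (24, 2, np.float64(0.014))]
m5scene handle [(-24, 3, np.float64(0.0148)), (-18, 1, np.float64(0.0167)), (-12, 2, np.float64(0.0172)), (-6, 2, np.float64(0.0162)), (0, 2, np.float64(0.0156)), (6, 2, np.float64(0.0177)), (12, 0, np.float64(nan)), (18, 3, np.float64(0.0166)), (24, 1, np.float64(0.0173))]
m5scene shank [(-24, 2, np.float64(0.009)), (-18, 14, np.float64(0.0094)), (-12, 0, np.float64(nan)), (-6, 1, np.float64(0.0126)), (0, 1, np.float64(0.0125)), (6, 0, np.float64(nan)), (12, 0, np.float64(nan)), (18, 0, np.float64(nan)), (24, 1, np.float64(0.0124))]
  return _methods._mean(a, axis=axis, dtype=dtype,
  ret = ret.dtype.type(ret / rcount)
```

>>> {"name": "apply_moves", "arguments": {"rows": [0,-0.0023,0,0,0,0,0,-0.0023,0.012,0,0,0,0,-0.0023,0.02,0,0,0,0,-0.0023,0.025,0,0,0,0,-0.0023,0.03,0,0,0,0,-0.0023,0.035,0,0,0,0,-0.0023,0.04,0,0,0,0,-0.0023,0.045,0,0,0,0,-0.0023,0.045,0,0,0]}}

```text
t: 8.7
tool_pos: [0.5021, 0.1452, 0.2703]
tool_rot: [-0.003, 2.692, 0.001]
contact_force: [-0.1, 0.5, -2.6]
opening: 0.0358
grip_force: 62.0
```

```bash
python3 -c "
from rel2 import *
st();meas(-.008,'m6')"
```

```text
{'t': np.float64(8.7), 'tool_pos': array([0.5021, 0.1452, 0.2703]), 'tool_rot': array([-2.8000e-03,  2.6916e+00,  1.4000e-03]), 'contact_force': array([-0.0845,  0.4567, -2.5871]), 'wrist_torque': array([ 0.0082,  0.4357, -0.0045]), 'opening': np.float64(0.0358), 'grip_force': np.float64(62.0227)}
to c=0: [-0.0021 -0.0002 -0.0171  0.0009  0.      0.0011]
scene handle 29 [array([-17.3,  -1.4]), array([58. , 33.7]), np.float64(89.7)] [-0.0303 -0.0297  0.0271  0.0277] 0.0168 [ 0.0165 -0.0487  0.0289]
scene shank 37 [array([ 5.7, -7. ]), array([35.3, 57.2]), np.float64(39.5)] [-0.0281 -0.0277  0.0249  0.0264] 0.0128 [ 0.0114 -0.1039  0.0881]
end [-0.      0.0023]
top handle 95 [array([-17.3,   0.5]), array([34.6, 58.2]), np.float64(0.6)] [-0.0284 -0.0282  0.028   0.0298] 0.0197 [ 0.0193 -0.0629  0.0058]
top shank 110 [array([20.4,  0.4]), array([58.2, 45.9]), np.float64(89.2)] [-0.0284 -0.0272  0.0267  0.0298] 0.0143 [0.0141 0.0089 0.033 ]
end [-0.0023  0.0007]
```

>>> {"name": "apply_moves", "arguments": {"rows": [0,0,0.008,0,0,0,0,0,0.016,0,0,0,0,0,0.024,0,0,0,0,0,0.032,0,0,0,0,0,0.032,0,0,0]}}

```text
t: 9.3
tool_pos: [0.5106, 0.1451, 0.2527]
tool_rot: [-0.003, 2.692, 0.001]
contact_force: [-0.1, -1.0, -1.5]
opening: 0.0362
grip_force: 61.9
```

>>> {"name": "apply_moves", "arguments": {"rows": [0,0,0.008,0,0,0,0,0,0.016,0,0,0,0,0,0.024,0,0,0,0,0,0.032,0,0,0,0,0,0.032,0,0,0]}}

```text
t: 9.8
tool_pos: [0.5189, 0.1452, 0.2354]
tool_rot: [-0.003, 2.692, 0.001]
contact_force: [0.4, -0.2, -2.5]
opening: 0.0362
grip_force: 61.9
```

```bash
python3 -c "
from rel2 import *
st();meas(-.045,'m7')"
```

```text
{'t': np.float64(9.8), 'tool_pos': array([0.5189, 0.1452, 0.2354]), 'tool_rot': array([-2.7000e-03,  2.6916e+00,  1.3000e-03]), 'contact_force': array([ 0.3717, -0.2228, -2.4596]), 'wrist_torque': array([0.0112, 0.4337, 0.0027]), 'opening': np.float64(0.0362), 'grip_force': np.float64(61.9441)}
to c=0: [-0.0021 -0.0002 -0.0817  0.0009 -0.      0.0011]
scene handle 26 [array([-18. ,  -1.2]), array([56.4, 34.2]), np.float64(88.4)] [-0.0296 -0.0294  0.027   0.0273] 0.017 [ 0.0166 -0.0307  0.0194]
scene shank 52 [array([-12.9,  -3.7]), array([60.5, 48.2]), np.float64(82.2)] [-0.031  -0.03    0.0267  0.0273] 0.015 [ 0.0152 -0.0154  0.1036]
top handle 92 [array([-17.4,   0.5]), array([58.2, 34.9]), np.float64(89.5)] [-0.0285 -0.0285  0.0264  0.0296] 0.0195 [ 0.0194 -0.0335  0.0229]
top shank 46 [array([-2.1, -2.9]), array([63.4, 34.1]), np.float64(72.3)] [-0.0286 -0.0285  0.0271  0.0293] 0.0146 [0.0143 0.0368 0.0729]
```

>>> {"name": "apply_moves", "arguments": {"rows": [0,0,0,0,0,0,0,0,0.005,0,0,0,0,0,0.01,0,0,0,0,0,0.015,0,0,0,0,0,0.015,0,0,0], "grip_force": 80}}

```text
t: 10.4
tool_pos: [0.5233, 0.1454, 0.2286]
tool_rot: [-0.003, 2.69, 0.002]
contact_force: [-2.0, 0.5, 2.0]
opening: 0.0359
grip_force: 82.2
```

>>> {"name": "apply_moves", "arguments": {"rows": [0,0,0.004,0,0,0,0,0,0.008,0,0,0,0,0,0.008,0,0,0]}}

```text
t: 10.7
tool_pos: [0.5254, 0.1454, 0.2243]
tool_rot: [-0.003, 2.689, 0.002]
contact_force: [-1.5, 0.6, 3.9]
opening: 0.0363
grip_force: 82.4
```

>>> {"name": "apply_moves", "arguments": {"rows": [0,0,0.004,0,0,0,0,0,0.008,0,0,0,0,0,0.008,0,0,0]}}

```text
t: 11.0
tool_pos: [0.5275, 0.1453, 0.2199]
tool_rot: [-0.003, 2.689, 0.002]
contact_force: [-2.3, -0.7, 4.0]
opening: 0.0361
grip_force: 82.6
```

>>> {"name": "apply_moves", "arguments": {"rows": [0,0,0.004,0,0,0,0,0,0.006,0,0,0,0,0,0.006,0,0,0]}}

```text
t: 11.3
tool_pos: [0.5286, 0.1454, 0.2186]
tool_rot: [-0.003, 2.691, 0.001]
contact_force: [-15.8, -1.6, 18.0]
opening: 0.0361
grip_force: 84.9
```

>>> {"name": "apply_moves", "arguments": {"rows": [0,0,0.003,0,0,0,0,0,0.005,0,0,0,0,0,0.005,0,0,0]}}

```text
t: 11.6
tool_pos: [0.5291, 0.1456, 0.2186]
tool_rot: [-0.003, 2.694, -0.0]
contact_force: [-39.3, -3.6, 37.5]
opening: 0.036
grip_force: 88.3
```

>>> {"name": "apply_moves", "arguments": {"rows": [0.002,0,-0.001,0,0,0,0.002,0,-0.001,0,0,0]}}

```text
t: 11.8
tool_pos: [0.5287, 0.1455, 0.2185]
tool_rot: [-0.003, 2.69, 0.0]
contact_force: [-27.2, -3.1, 30.0]
opening: 0.036
grip_force: 86.3
```

Run:
```python
from rel2 import *
st()
R=Rt(-ax,[0,1,0]);print("to c=-.07:",delta(M+ax*(.1495-.07),R))
for n in("scene","top"):
    im,d,P=cloud(n);A=P-M;a,x,y=A@ax,A@ex,A[...,1]
    if n=="scene": i1=im
    else: i2=im
    # rim & collar/handle profile on near (-x face hidden) top face
    for lo in np.arange(-.04,.03,.004):
        k=(abs(y)<.02)&(abs(x)<.03)&(a>=lo)&(a<lo+.004)
        if k.sum(): print(n,"%.3f"%lo,k.sum(),np.percentile(x[k],[5,50,95]).round(4),np.median(im[k],0))
cv2.imwrite("pics/s8.png",np.hstack([cv2.resize(i1[145:205,170:230],(500,500),interpolation=cv2.INTER_CUBIC),cv2.resize(i2[185:245,175:211],(300,500),interpolation=cv2.INTER_CUBIC)]))
```

```text
{'t': np.float64(11.8), 'tool_pos': array([0.5287, 0.1455, 0.2185]), 'tool_rot': array([-3.2000e-03,  2.6899e+00,  5.0000e-04]), 'contact_force': array([-27.1532,  -3.1301,  29.9624]), 'wrist_torque': array([-0.7733,  2.4064, -0.4132]), 'opening': np.float64(0.036), 'grip_force': np.float64(86.3384)}
to c=-.07: [ 0.0003 -0.0009  0.0025  0.0005  0.0011  0.0014]
scene -0.040 1 [0.0171 0.0171 0.0171] [33. 30. 29.]
scene -0.036 1 [0.0173 0.0173 0.0173] [39. 37. 34.]
scene -0.028 3 [0.0165 0.0172 0.0174] [39. 35. 31.]
scene -0.020 2 [0.016  0.0165 0.017 ] [95. 90. 87.]
scene -0.016 1 [0.0177 0.0177 0.0177] [68. 64. 61.]
scene -0.012 3 [0.0075 0.0132 0.0166] [101.  99.  94.]
scene -0.008 8 [0.0132 0.0151 0.0172] [134. 126. 122.]
scene -0.004 7 [0.0109 0.0149 0.0163] [154. 150. 145.]
scene -0.000 2 [0.0129 0.013  0.0132] [102.   96.5  94. ]
scene 0.004 2 [0.0093 0.0104 0.0116] [60.5 55.  54.5]
scene 0.008 1 [0.0128 0.0128 0.0128] [104.  99.  95.]
scene 0.012 1 [0.0134 0.0134 0.0134] [66. 60. 59.]
scene 0.016 1 [0.0107 0.0107 0.0107] [52. 50. 49.]
scene 0.020 2 [0.0095 0.0114 0.0133] [54.5 5
[... 337 characters left out ...]
08 0.0221] [37. 37. 40.]
top -0.020 6 [0.0192 0.0199 0.0201] [36.  36.5 39.5]
top -0.016 7 [0.0179 0.0205 0.0215] [44. 45. 49.]
top -0.012 11 [0.0147 0.0194 0.0201] [67. 67. 69.]
top -0.008 16 [0.0122 0.015  0.0185] [125.5 124.5 125. ]
top -0.004 10 [0.008  0.0175 0.0196] [130.5 129.5 129.5]
top -0.000 8 [0.0142 0.0145 0.015 ] [90.  89.5 90.5]
top 0.004 4 [0.0131 0.0152 0.0153] [90.5 90.5 91.5]
top 0.008 4 [0.0136 0.0148 0.0148] [64.5 64.5 65.5]
top 0.012 8 [0.0124 0.0157 0.0166] [54.  53.5 55.5]
top 0.016 7 [0.0111 0.0144 0.0166] [77. 77. 77.]
top 0.020 5 [0.0153 0.0157 0.0164] [41. 41. 46.]
top 0.024 4 [0.0146 0.0149 0.0155] [59.5 59.  61. ]
top 0.028 9 [0.0107 0.0156 0.0164] [64. 64. 65.]
```

View pics/s8.png

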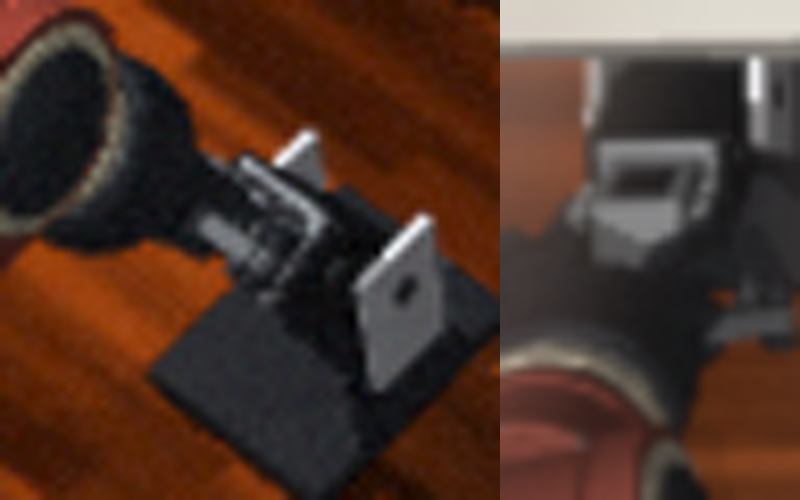

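The collar is seated on the handle rim (left-crop (285,200), top-crop (655,150)) with the handle bottomed, so this is the firm stop. I'll ease the sideways load, keep pressing along the axis, then open.

>>> {"name": "apply_moves", "arguments": {"rows": [0.002,0,0.001,0,0,0,0.002,0,0.001,0,0,0]}}

```text
t: 12.1
tool_pos: [0.5286, 0.1455, 0.2184]
tool_rot: [-0.003, 2.688, 0.001]
contact_force: [-25.8, -3.7, 31.2]
opening: 0.0359
grip_force: 86.7
```

>>> {"name": "apply_moves", "arguments": {"rows": [0,0,0,0,0,0,0,0,0,0,0,0,0,0,0,0,0,0,0,0,0,0,0,0,0,0,0,0,0,0,0,0,0,0,0,0], "grip": 1}}

```text
t: 12.7
tool_pos: [0.5276, 0.1452, 0.2121]
tool_rot: [-0.003, 2.692, 0.001]
contact_force: [0.3, 0.4, 0.5]
opening: 0.0857
grip_force: 0.0
```

Run:
```python
from rel2 import *
st()
for n in("scene","top"):
    im,d,P=cloud(n);A=P-M;a,x,y=A@ax,A@ex,A[...,1]
    if n=="scene": i1=im
    else: i2=im
    for lo in np.arange(-.024,.016,.004):
        k=(abs(y)<.02)&(abs(x)<.03)&(a>=lo)&(a<lo+.004)
        if k.sum(): print(n,"%.3f"%lo,k.sum(),np.percentile(x[k],[5,50,95]).round(4),np.median(im[k],0))
```

```text
{'t': np.float64(12.7), 'tool_pos': array([0.5276, 0.1452, 0.2121]), 'tool_rot': array([-2.9000e-03,  2.6915e+00,  1.3000e-03]), 'contact_force': array([0.3045, 0.4308, 0.4533]), 'wrist_torque': array([-0.0025,  0.1899, -0.0193]), 'opening': np.float64(0.0857), 'grip_force': np.float64(0.0)}
scene -0.024 1 [0.0174 0.0174 0.0174] [25. 23. 24.]
scene -0.016 2 [0.0176 0.0176 0.0176] [36.  31.  29.5]
scene -0.008 3 [0.0126 0.0175 0.0176] [47. 42. 43.]
scene -0.004 2 [0.0173 0.0173 0.0173] [57.  54.  52.5]
scene 0.000 5 [0.0157 0.0162 0.0169] [97. 92. 91.]
scene 0.004 12 [0.009  0.0133 0.0156] [145. 139. 134.]
scene 0.008 5 [0.0107 0.0141 0.0149] [166. 159. 153.]
scene 0.012 2 [0.0097 0.0108 0.0119] [130.  127.5 123. ]
top -0.024 4 [0.0185 0.0202 0.0217] [39.  40.5 44.5]
top -0.020 10 [0.0193 0.0201 0.0206] [34.5 35.5 38. ]
top -0.016 2 [0.0187 0.0199 0.0212] [34.  34.5 37.5]
top -0.012 7 [0.0195 0.0199 0.0205] [38. 38. 42.]
top -0.008 4 [0.0202 0.0205 0.021 ] [32.5 32.5 35.5]
top -0.004 12 [0.016  0.0193 0.0201] [44.  44.5 48. ]
top 0.000 12 [0.0172 0.0178 0.0213] [68.5 68.  68.5]
top 0.004 16 [0.0126 0.0155 0.0189] [118.5 118.  118.5]
top 0.008 11 [0.0106 0.0142 0.0182] [127. 126. 126.]
top 0.012 2 [0.0137 0.0148 0.0158] [101. 101. 102.]
```

>>> {"name": "apply_moves", "arguments": {"rows": [0,0,-0.02,0,0,0,0,0,-0.05,0,0,0,0,0,-0.1,0,0,0,0,0,-0.16,0,0,0,0,0,-0.22,0,0,0,0,0,-0.26,0,0,0,0,0,-0.26,0,0,0]}}

```text
t: 13.5
tool_pos: [0.46, 0.1454, 0.3593]
tool_rot: [-0.003, 2.681, 0.004]
contact_force: [0.2, 0.1, 0.8]
opening: 0.0854
grip_force: 0.0
```

Run:
```python
from rel2 import *
st()
for n in("scene","top"):
    im,d,P=cloud(n);A=P-M;a,x,y=A@ax,A@ex,A[...,1]
    if n=="scene": i1=im
    else: i2=im
    for lo in np.arange(-.012,.07,.003):
        k=(abs(y)<.016)&(abs(x)<.03)&(a>=lo)&(a<lo+.003)
        if k.sum(): print(n,"%.3f"%lo,k.sum(),np.percentile(x[k],[5,50,95]).round(4),np.median(im[k],0))
    k=(abs(y)<.012)&(abs(x)<.008)&(a>.02)&(a<.09);print("top face a",np.median(a[k]),k.sum())
cv2.imwrite("pics/s9.png",np.hstack([cv2.resize(i1[145:205,170:230],(500,500),interpolation=cv2.INTER_CUBIC),cv2.resize(i2[185:245,175:211],(300,500),interpolation=cv2.INTER_CUBIC)]))
```

```text
{'t': np.float64(13.5), 'tool_pos': array([0.46  , 0.1454, 0.3593]), 'tool_rot': array([-0.0031,  2.6805,  0.0042]), 'contact_force': array([0.1883, 0.0611, 0.7912]), 'wrist_torque': array([ 0.0206,  0.1331, -0.0119]), 'opening': np.float64(0.0854), 'grip_force': np.float64(0.0)}
scene -0.009 2 [0.0155 0.0164 0.0173] [80. 76. 73.]
scene -0.006 2 [0.0165 0.017  0.0176] [59.5 54.5 52.5]
scene -0.003 1 [0.0159 0.0159 0.0159] [100.  91.  89.]
scene -0.000 3 [-0.016   0.0167  0.0175] [60. 69. 81.]
scene 0.003 5 [0.0127 0.0146 0.0157] [143. 138. 133.]
scene 0.006 7 [-0.018   0.012   0.0148] [125. 120. 117.]
scene 0.009 2 [0.0119 0.0127 0.0135] [127.5 121.5 119.5]
scene 0.012 2 [0.0119 0.0132 0.0145] [138. 133. 129.]
scene 0.015 2 [-0.0142 -0.002   0.0102] [65.5 61.5 61.5]
scene 0.021 1 [0.012 0.012 0.012] [99. 98. 94.]
scene 0.027 1 [0.0105 0.0105 0.0105] [62. 57. 59.]
scene 0.033 2 [-0.0154 -0.0022  0.0109] [37.5 45.  62.5]
scene 0.036 2 [0.0119 0.012  0.012 ] [71.5 67.5 66.5]
scene 0.042 1 [0.0119 0.0119 0.0119] [93. 91. 88.]
scene 0.045 2 [-0.0003  0.005   0.0103] [74.  71.  70.5]
scene
[... 904 characters left out ...]
 3 [0.0141 0.0149 0.015 ] [70. 70. 70.]
top 0.027 4 [0.0135 0.0154 0.0158] [66.5 67.  70. ]
top 0.030 3 [0.013  0.0136 0.0142] [58. 59. 62.]
top 0.033 5 [0.0144 0.0147 0.015 ] [36. 37. 40.]
top 0.036 4 [0.0133 0.0136 0.0164] [52.5 52.5 55.5]
top 0.039 6 [0.0137 0.0146 0.0147] [42.  42.5 45. ]
top 0.042 1 [0.0152 0.0152 0.0152] [51. 52. 56.]
top 0.045 6 [0.0134 0.0139 0.0144] [69.5 69.5 72. ]
top 0.048 4 [0.007  0.0146 0.0155] [65.  63.5 65.5]
top 0.051 23 [-0.0069  0.007   0.0137] [133. 132. 132.]
top 0.054 43 [-0.0093 -0.0019  0.014 ] [133. 132. 132.]
top 0.057 15 [-0.0082  0.002   0.012 ] [134. 133. 133.]
top 0.060 1 [0.0102 0.0102 0.0102] [135. 135. 135.]
top face a 0.05565744194942075 40
```

View pics/s9.png

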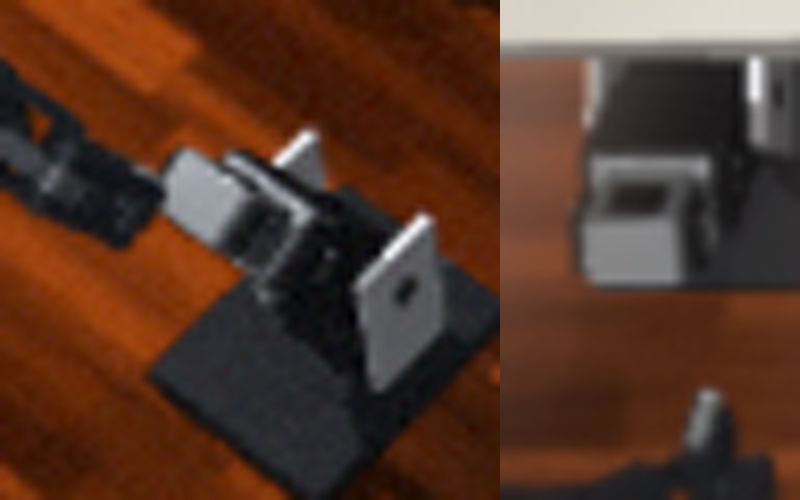

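Run:
```python
from rel2 import *
for n in("scene","top"):
    D=np.load(n+"0.npz");A=D["P"]-M;a,x,y=A@ax,A@ex,A[...,1]
    k=(abs(y)<.028)&(abs(x)<.021)&(a>-.006)&(a<.01);print(n,"rim0",k.sum(),np.percentile(a[k],[10,50,75,90,98]).round(4))
    im,d,P=cloud(n);A=P-M;a,x,y=A@ax,A@ex,A[...,1]
    k=(abs(x)<.013)&(a>.047)&(a<.065)&(abs(y)<.03)&(im.min(-1)>100)
    C=np.column_stack([np.ones(k.sum()),x[k],y[k]]);print("topface",k.sum(),np.linalg.lstsq(C,a[k],rcond=None)[0].round(4),np.percentile(y[k],[1,99]).round(4))
    k=(abs(x)<.011)&(a>.017)&(a<.043)&(abs(y)<.04)&(abs(y)>.0185)
    for s in(1,-1):
        q=k&(y*s>0);print("btn",s,q.sum(),np.percentile(y[q],[10,50,90]).round(4) if q.sum() else "")
    k=(abs(x)<.02)&(a>-.006)&(a<.011)&(abs(y)<.03)&(abs(y)>.0235)
    print("rim now",k.sum(),np.percentile(a[k],[10,50,90,98]).round(4) if k.sum() else "")
```

```text
scene rim0 82 [-0.0046 -0.0004  0.0015  0.0032  0.0054]
topface 66 [ 0.0548 -0.0063 -0.0415] [-0.0168  0.0182]
btn 1 0 
btn -1 20 [-0.0254 -0.0235 -0.0215]
rim now 22 [-0.005  -0.001   0.0043  0.0059]
top rim0 100 [-0.0046 -0.0011  0.0008  0.0018  0.0025]
topface 80 [ 0.0553 -0.1064 -0.0402] [-0.0141  0.0178]
btn 1 3 [0.0223 0.0231 0.0239]
btn -1 12 [-0.0238 -0.0233 -0.0206]
rim now 26 [-0.0042 -0.0023  0.0027  0.0034]
```

>>> {"name": "apply_moves", "arguments": {"rows": [0,0,0,0,0,0,0,0,0.04,0,0,0,0,0,0.08,0,0,0,0,0,0.12,0,0,0,0,0,0.15,0,0,0,0,0,0.165,0,0,0,0,0,0.165,0,0,0,0,0,0.165,0,0,0], "grip": 0}}

```text
t: 14.5
tool_pos: [0.503, 0.1452, 0.2641]
tool_rot: [-0.003, 2.691, 0.001]
contact_force: [1.6, -0.4, 0.8]
opening: -0.0001
grip_force: 0.0
```

>>> {"name": "apply_moves", "arguments": {"rows": [0,0,0.005,0,0,0,0,0,0.01,0,0,0,0,0,0.015,0,0,0,0,0,0.02,0,0,0,0,0,0.025,0,0,0,0,0,0.025,0,0,0]}}

```text
t: 15.1
tool_pos: [0.5096, 0.1453, 0.2507]
tool_rot: [-0.003, 2.69, 0.002]
contact_force: [-2.4, 0.6, 4.6]
opening: 0.0001
grip_force: 2.4
```

>>> {"name": "apply_moves", "arguments": {"rows": [0,0,0.003,0,0,0,0,0,0.005,0,0,0,0,0,0.005,0,0,0]}}

```text
t: 15.4
tool_pos: [0.5112, 0.1454, 0.249]
tool_rot: [-0.003, 2.689, 0.002]
contact_force: [-3.2, -0.2, 8.1]
opening: 0.0
grip_force: 4.2
```

>>> {"name": "apply_moves", "arguments": {"rows": [0,0,0.002,0,0,0,0,0,0.004,0,0,0,0,0,0.004,0,0,0]}}

```text
t: 15.7
tool_pos: [0.512, 0.1455, 0.249]
tool_rot: [-0.003, 2.69, 0.001]
contact_force: [-17.8, -2.9, 19.8]
opening: -0.0001
grip_force: 12.9
```

>>> {"name": "apply_moves", "arguments": {"rows": [0,0,-0.015,0,0,0,0,0,-0.03,0,0,0,0,0,-0.06,0,0,0,0,0,-0.12,0,0,0,0,0,-0.2,0,0,0,0,0,-0.25,0,0,0,0,0,-0.25,0,0,0,0,0,-0.25,0,0,0]}}

```text
t: 16.5
tool_pos: [0.4462, 0.145, 0.3805]
tool_rot: [-0.003, 2.69, 0.002]
contact_force: [0.1, 0.8, -0.3]
opening: -0.0001
grip_force: 0.0
```

Run:
```python
from rel2 import *
st()
ims=[]
for n in("scene","top"):
    im,d,P=cloud(n);ims.append(im);A=P-M;a,x,y=A@ax,A@ex,A[...,1]
    k=(abs(x)<.013)&(a>.045)&(a<.068)&(abs(y)<.03)&(im.min(-1)>100)
    C=np.column_stack([np.ones(k.sum()),x[k],y[k]]);print("topface",k.sum(),np.linalg.lstsq(C,a[k],rcond=None)[0].round(4),np.median(a[k]).round(4))
    k=(abs(x)<.011)&(a>.017)&(a<.043)&(abs(y)<.04)&(abs(y)>.0185)
    for s in(1,-1):
        q=k&(y*s>0);print("btn",s,q.sum(),np.percentile(y[q],[10,50,90]).round(4) if q.sum() else "")
    D=np.load(n+"0.npz")["P"]
    for nm,u,v in(("lemon",310,287),("tin",263,173),("blue",345,318),("cup",147,157)):
        if n=="scene": print(nm,D[v,u].round(3),P[v,u].round(3),np.abs(im[v-6:v+7,u-6:u+7].astype(int)-np.load("scene0.npz")["im"][v-6:v+7,u-6:u+7]).mean().round(1))
cv2.imwrite("pics/s10.png",np.hstack([cv2.resize(ims[0][140:210,160:240],(500,438),interpolation=cv2.INTER_CUBIC),cv2.resize(ims[1][185:245,175:216],(299,438),interpolation=cv2.INTER_CUBIC)]))
```

```text
{'t': np.float64(16.5), 'tool_pos': array([0.4462, 0.145 , 0.3805]), 'tool_rot': array([-3.0000e-03,  2.6904e+00,  1.7000e-03]), 'contact_force': array([ 0.1376,  0.8234, -0.3396]), 'wrist_torque': array([ 0.0106,  0.1771, -0.0477]), 'opening': np.float64(-0.0001), 'grip_force': np.float64(0.0)}
topface 69 [ 0.0551 -0.0894 -0.0184] 0.0553
btn 1 0 
btn -1 19 [-0.0253 -0.0235 -0.0224]
lemon [ 0.503 -0.368  0.055] [ 0.503 -0.368  0.054] 1.3
tin [0.733 0.008 0.056] [0.735 0.009 0.053] 0.9
blue [ 0.476 -0.505  0.113] [ 0.475 -0.505  0.116] 2.3
cup [ 0.102 -0.48   1.398] [0.385 0.11  0.479] 104.7
topface 76 [ 0.0557  0.0163 -0.0358] 0.0556
btn 1 5 [0.0203 0.0221 0.0234]
btn -1 15 [-0.024  -0.0233 -0.0209]
```

View pics/s10.png

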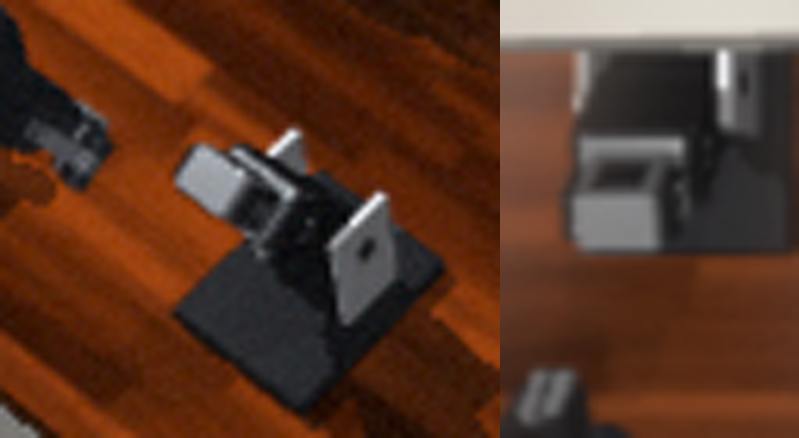

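The battery sits in the handle with its collar on the rim (left-crop (280,190)). The firm second press left its height unchanged, and the gripper is well clear. Handing in.

```bash
python3 -c "
from station import ctrl
print(ctrl.finish_job())"
```

```text
the job is handed in; nothing more can be done
None
```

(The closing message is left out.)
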